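# Clamp a pump head in the service jig

## Robot

A 6-joint arm with a two-finger parallel gripper is mounted at the origin on the work surface. World frame = base frame: x ahead of the robot, y to its left, z up, the work surface at z = 0. Lengths are in m, angles in rad, forces in N, time in s.
With the tool pointing down it reaches from about 0.275 to 0.85 m from the base axis. Payload 5.2 kg.
Tool frame: the origin (TCP) lies midway between the tips of the shut fingers; the grasp point (between the pads) lies env.tcp_to_grasp behind it (env.tcp_to_grasp is the distance from the TCP to the grasp point, in m); z points along the fingers, x is the direction in which the jaws open and shut, and the axes are right-handed (so a half turn about z gives the same grasp; the last joint's range is limited). The gripper opens to 85 mm and grips with 20 to 120 N. Pads are 22 mm wide; open, the fingers measure 114 mm over their backs; the gripper's body (76 mm by 85 mm) begins 54 mm behind the grasp point. The pads swing forward as they close: fully open they stand 13 mm farther back than shut.
Start: joints at [-1.472, 0.259, 1.535, -0, 1.348, -0.203], TCP at [0.164, -0.525, 0.231] pointing down, gripper open.
Joint ranges: [-3.14, 3.14], [-0.91, 2.08], [0.19, 2.58], [-1.22, 4.36], [0.22, 2.71], [-3.12, 3.12]. Speed limits (rad/s): [2.57, 2.57, 3.14, 3.14, 3.14, 3.14].

## Interface

Orientations are given as [roll, pitch, yaw] about the fixed x, y, z axes, in that order (R = Rz(yaw) Ry(pitch) Rx(roll)).
In Python, from bench import sense, cams, close_job, models, env gives the robot as it stands.
- The arm moves only by the tool step_arm, never from a script. Its argument "plan" is text: rows parted by semicolons, each of 7 numbers parted by spaces: the shift along the tool's x, y, z normalised to -1 to 1, where 1 is 2 cm, then the turn, a rotation vector about the tool's x, y, z normalised to -1 to 1, where 1 is 30 degrees, then the opening, from 0 (shut) to 1 (fully open). A call has 1 to 20 rows; each row shifts and turns the commanded pose from where the row before left it, along the tool's axes as they then stand; what a row does not reach is not made up. A row lasts 1/12 s, in which the tool goes at most 41.7 mm and 7.16 degrees, less where a joint would pass 70% of its speed; a pose out of reach is approached as far as the arm can. A call with a number of a shift or a turn outside -1 to 1 is refused whole. A call with a gripper value outside its range is refused whole. The fingers move at their own pace and stop on an object; the grip force is fixed at half the most. Time passes only in rows, so rows that do not move let the fingers close. It gives the time, the measured TCP pose, the force and the opening at its end, in the units of the state.
- sense(): the state, without advancing time (a new reading comes with each control period).
- cams.camera(name): name is "scene" or "top" or "wrist"; returns the picture (384x512x3 uint8, red, green, blue); there is no depth.
- cams.camera_params(name): a dict with "vertical_fov" (degrees; the focal length in pixels is half the picture's height over the tangent of half this angle, whatever the lens; pixels are square), "cx", "cy" (the principal point, pixels), "R" (3x3) and "t" (3): a world point X has camera coordinates R X + t. Camera axes: x right, y down, z forward; pixel columns grow to the right and rows downward; lengths in m; the calibration is good to about 2 mm. A picture is of the moment at which its call begins: read the wrist's pose just before it. camera_params takes no time and is no camera call; for the wrist camera it gives the pose at the moment of the call.
- close_job(): hands the job in, once; it reports no verdict.
Trained networks look in the newest picture that a camera, given by its name, has taken for a name from the list of things; names that differ only in an ending like _2 or _b are one class to them, and where a whole thing is asked for, a point or a joint stands for the part that bears it (a point fixed in the world has none). Each returns a list of dicts, best first, with "conf" (0 to 1); they miss things now and then, are a little off and sometimes report something else, mostly with a low value. They report only what shows in the picture. A call takes as long as a camera call.
- models.cut_out(thing, camera): "pixels" (384x512 bool, what is visible of it) and "box" ([left, top, width, height] in pixels, round what is visible of it).
The state is a dict: "time": time; "q": joint angles; "qd": joint speeds; "joint_efforts": joint torques, N m; "tcp_pos": TCP position; "orientation": TCP orientation; "ft_force": force on the tool from outside, world axes, zero at the start; "torque": the same for the moment, N m; "width": opening from 0.0 (shut) to 1.0 (fully open).
Only numpy, scipy, OpenCV 4.12 (cv2) and the standard library are available. Lean on these libraries where they do the work, as an engineer would, in place of code of your own. Each camera call takes 0.05 s, during which the arm holds its last target.

## Task

Set the bare steel pump head flat on the service jig and slide it gently home: first square against the two side pins, then along them up to the end pin; then let go of it. Then push the toggle clamp's handle down over center until it snaps over and rests on its own stop, so that the rubber pad holds the head down against the jig. Do not ram the head into the pins, do not bear down on the handle once it is over, and leave the other things where they are.

Things in the scene. Friction and masses are not known exactly. Their poses are not given: they have to be found in the camera images.
- jig: aluminium jig plate 230 x 120 mm, fixed on the bench on low feet, upper face 16 mm above the bench. Origin: centre of its underside, at bench level. Its x runs along its length from the toggle clamp to the head's place and the end pin; its y points to the side with the two side pins; z up. Open on the -y side; on the -x side the clamp's flange (3 mm thick) ends at x 7 mm
- home (a point): point fixed to the jig (x 55, y 0, z 32 mm in its frame), axes as the jig: the head's centre lies here when the head stands on the plate and touches the end pin and both side pins
- end_pin: steel end pin of the jig, 8 mm diameter, standing 8 mm out of the plate at x 89, y 0 mm of the jig's frame (this pose is the jig's own origin)
- side_pins: two steel side pins of the jig, 8 mm diameter, standing 8 mm out of the plate at x 35 and x 75 mm, y 26 mm of the jig's frame (this pose is the jig's own origin)
- head_center (a point): centre (half-way up) of the pump head: a loose bare stainless-steel block, 60 (its x) x 44 (its y) x 32 mm (z, up), about 0.6 kg, starting on the bench beside the jig. Its long side goes along the jig's x, either end first. It can be gripped by its long faces above the pins
- pump_head: the same pump head; this pose is the centre of its underside
- clamp: horizontal toggle clamp of steel bolted on the jig plate. Origin: underside of its flange (on the plate, shimmed up or down by up to 1 mm), below the arm's pivot, about 45 mm from the jig's origin on its -x side; axes as the jig. It starts open: arm and handle stand upright. The arm swings down to +x, the handle down to -x, in the plane y = 0, coupled by a link
- clamp_pad: rubber pad, 16 mm across, on a spring spindle at the end of the clamp's arm (arm 110 mm long, 22 mm wide, pivot at z 32 mm, open it tops out 146 mm above the plate). Clamped, the pad bears on the middle of the head's top. This pose is the arm's pivot, so it gives only the arm's attitude
- grip (a point): middle of the handle's grey grip, 70 mm long (its x), 22 wide (its y), 14 thick (its z). Its arc in the clamp's frame, x, z in mm: open (16, 230), (3, 231), (-6, 226), (-18, 217), (-36, 202), (-56, 180), (-70, 163), (-87, 136), (-97, 114), (-105, 84), dead center (-108, 52), rigid stop (-107, 36)
- handle: the clamp's handle; this pose is its pivot on the arm. It swings with 1 to 3 N, past about (0, 229) by its own weight, until near (-80, 148) the pad meets the head; from there the pad's spring pushes it back up, and 5 to 12 N down on the grip take it to dead center; past it the handle snaps down to its stop by itself and stays there
- valve_a: check-valve cartridge, steel hexagon and brass neck, 17 x 22 mm tall, standing on the jig plate's corner beside the clamp; leave it there
- valve_b: a second check-valve cartridge, 17 x 22 mm tall, standing on the jig plate's other clamp-side corner; leave it there
- wrench: open-ended wrench 150 mm long lying on the bench; leave it there
- vial_rack: blue vial rack 100 x 200 x 45 mm with vials standing up to 64 mm, at the far side; leave it there
- screw_cap: round screw cap 42 mm diameter, 22 mm tall; leave it there
- seal_box: white carton 55 x 85 x 30 mm; leave it there
- jar: small amber jar 60 mm diameter, 75 mm tall; leave it there

How it is judged:
On the way, in this order (a step that is already met when the one before it is completed fails the run):
1. the pump head is slid against the side pins (y of head_center in the frame of jig between -0.004 and 0.003 m and z of head_center in the frame of jig between 0.029 and 0.036 m and x of head_center in the frame of jig between 0.015 and 0.0565 m and contact force between pump_head and side_pins above 1 N and contact force between pump_head and end_pin below 0.5 N), for 0.05 s.
2. the pump head is slid along them against the end pin (y of head_center in the frame of jig between -0.004 and 0.003 m and z of head_center in the frame of jig between 0.029 and 0.036 m and contact force between pump_head and end_pin above 1 N), for 0.05 s.
3. the pump head stands flat on the jig, home against the end pin and both side pins (within 2 mm), and is let go of, the clamp still open (x of head_center in the frame of jig between 0.053 and 0.057 m and y of head_center in the frame of jig between -0.002 and 0.002 m and z of head_center in the frame of jig between 0.029 and 0.034 m and angle between the x axis of head_center and the x axis of jig, either way round below 0.05 rad and contact force between the fingers and pump_head below 0.1 N and z of grip in the frame of clamp above 0.12 m), for 0.2 s.
At the end, for the whole second after the job is handed in: The head stands flat on the jig within 2 mm of home (against end pin and both side pins, square within 0.05 rad), the handle is over center on its stop (grip middle below 45 mm above the clamp's origin), the pad presses the head with over 40 N, all at rest (x of head_center in the frame of jig between 0.053 and 0.057 m and y of head_center in the frame of jig between -0.002 and 0.002 m and z of head_center in the frame of jig between 0.029 and 0.034 m and angle between the x axis of head_center and the x axis of jig, either way round below 0.05 rad and z of grip in the frame of clamp below 0.045 m and contact force between clamp_pad and pump_head above 40 N and linear speed of pump_head below 0.01 m/s); the robot touches nothing.
It fails at once if the handle is pressed with more than 40 N (contact force between any of the fingers, the arm and handle above 40 N).
It fails at once if the head is rammed into the pins with more than 35 N (contact force between pump_head and end_pin above 35 N or contact force between pump_head and side_pins above 35 N).
It fails at once if another thing on the bench or the jig is moved by more than 30 mm (distance of any of valve_a, valve_b, wrench, vial_rack, screw_cap, seal_box, jar from where it was at the start of the episode above 0.03 m).
It also fails if it takes over 64 s, if anything falls off the work surface, if the arm or the gripper's body presses on something with over 40 N, if the wrist force passes 120 N, or if a joint passes its speed limit or range.

## Working session

There is one attempt and no reset: what is moved stays moved. The work goes in short steps, Python scripts to look and compute and a tool call to move; the robot and the scene stay as the last step left them, time stands still between calls to the robot, and variables do not carry over. Pictures are saved under pics/ and viewed, and the job is handed in when it is done.

Besides the shell and the picture viewer there is one more tool, called after ">>>" by a JSON object that holds its "api" and its "payload". step_arm: Moves the arm, as the interface text tells. Its arguments: {"type":"object","properties":{"plan":{"type":"string"}},"required":["plan"]}

```bash
mkdir -p pics; ls; python3 - <<'E'
from bench import sense,cams,models,env
import cv2
print(sense()); print(env.tcp_to_grasp)
for n in ["scene","top","wrist"]:
    p=cams.camera_params(n); print(n,p)
    im=cams.camera(n); cv2.imwrite(f"pics/a_{n}.png",im[:,:,::-1])
E
```

```text
pics
{'time': 0.0, 'q': array([-1.47176948e+00,  2.59320164e-01,  1.53610630e+00,  2.20358858e-05,
        1.34798965e+00, -2.02768143e-01]), 'qd': array([ 0.00076671, -0.0004358 , -0.00078381,  0.00081281, -0.00197735,
       -0.00211851]), 'joint_efforts': array([-1.40748176e-03, -4.46032655e+01, -2.90576828e+01, -2.86626819e-04,
        1.15840390e-02, -1.14581104e-05]), 'tcp_pos': array([ 0.16347171, -0.52458587,  0.23047767]), 'orientation': array([-3.14120440e+00,  1.78176898e-03, -1.26900588e+00]), 'ft_force': array([ 0.32657319,  0.70052211, -0.35180313]), 'torque': array([ 0.01080915, -0.0196716 , -0.01436374]), 'width': 1.0028464766507326}
0.0187
scene {'vertical_fov': 52.60650971363912, 'cx': 256.7468633714981, 'cy': 190.3199129605356, 'R': array([[ 0.73442714,  0.67858038,  0.01206001],
       [ 0.45891692, -0.4834372 , -0.74544197],
       [-0.50001204,  0.55300735, -0.66646142]]), 't': array([-0.45438711, -0.09022549,  1.34640219])}
top {'vertical_fov': 48.18986240462324, 'cx': 259.81986924913286, 'cy': 190.1101662962276, 'R': array([[ 4.97009564e-03, -9.99987255e-01, -8.87321589e-04],
       [-9.99337086e-01, -4.93485822e-03, -3.60698654e-02],
       [ 3.60650269e-02,  1.06600405e-03, -9.99348877e-01]]), 't': array([0.07930185, 0.54515446, 1.38536483])}
wrist {'vertical_fov': 70.88776115065644, 'cx': 257.9402622883673, 'cy': 193.22200691135973, 'R': array([[ 0.29720246, -0.95481328, -0.00151798],
       [-0.90892568, -0.28340536,  0.30583575],
       [-0.29244624, -0.08951541, -0.95208308]]), 't': array([-0.55071281, -0.04054345,  0.37917572])}
```

View pics/a_top.png

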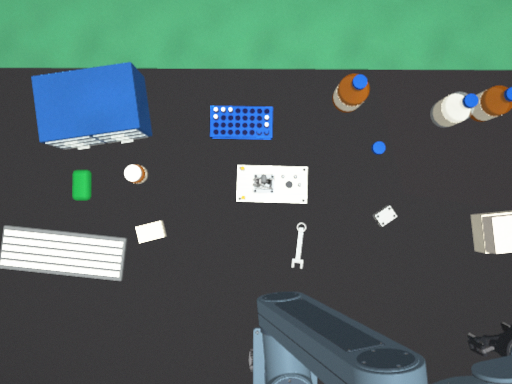

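View pics/a_scene.png

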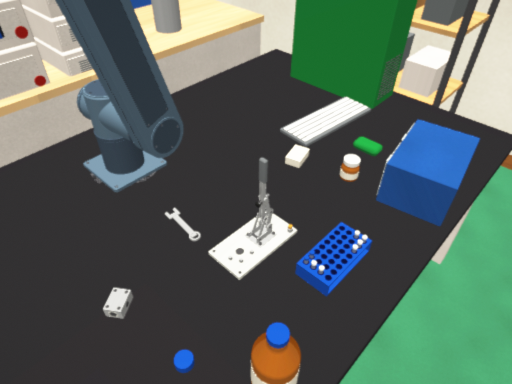

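View pics/a_wrist.png

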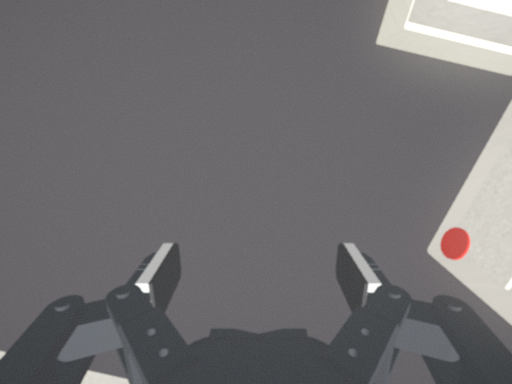

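```bash
cat > h.py <<'E'
import numpy as np,cv2
from bench import sense,cams,models,env
def K(p):
    f=192/np.tan(np.radians(p["vertical_fov"])/2); return f,p["cx"],p["cy"]
def ray(p,u,v,z):
    f,cx,cy=K(p); R=np.array(p["R"]);t=np.array(p["t"])
    d=R.T@np.array([(u-cx)/f,(v-cy)/f,1]); c=-R.T@t
    return c+d*(z-c[2])/d[2]
def proj(p,X):
    f,cx,cy=K(p); c=np.array(X)@np.array(p["R"]).T+np.array(p["t"])
    return np.stack([f*c[...,0]/c[...,2]+cx,f*c[...,1]/c[...,2]+cy],-1)
def crop(im,x,y,w,h,s,name):
    cv2.imwrite(name,cv2.resize(im[y:y+h,x:x+w,::-1],None,fx=s,fy=s,interpolation=cv2.INTER_CUBIC))
E
python3 - <<'E'
from h import *
im=cams.camera("top"); crop(im,225,155,200,85,4,"pics/b_top.png")
p=cams.camera_params("top")
for n,z in [("jig",.016),("pump_head",.032)]:
    for d in models.cut_out(n,"top")[:2]:
        m=d["pixels"].astype(np.uint8); r=cv2.minAreaRect(np.argwhere(m)[:,::-1].astype(np.float32))
        b=cv2.boxPoints(r); print(n,d["conf"],d["box"],r); print([ray(p,*q,z).round(4) for q in b])
im=cams.camera("scene"); crop(im,90,150,220,165,3.6,"pics/b_scene.png")
E
```

```text
jig 0.65 [234.9, 165.7, 69.0, 39.0] ((271.1543273925781, 184.13565063476562), (70.60713195800781, 36.9871940612793), 1.50743567943573)
[array([0.5067, 0.1608, 0.016 ]), array([0.6265, 0.1585, 0.016 ]), array([ 0.6216, -0.0703,  0.016 ]), array([ 0.5018, -0.0673,  0.016 ])]
pump_head 0.53 [371.0, 210.7, 23.0, 14.8] ((383.65380859375, 215.7307586669922), (14.144856452941895, 19.137157440185547), 56.3099365234375)
[array([ 0.4658, -0.2756,  0.032 ]), array([ 0.4999, -0.3266,  0.032 ]), array([ 0.4625, -0.3514,  0.032 ]), array([ 0.4284, -0.3005,  0.032 ])]
pump_head 0.44 [237.1, 165.3, 67.1, 38.6] ((271.4896240234375, 184.39447021484375), (71.18587493896484, 37.487022399902344), 1.5074357986450195)
[array([0.5049, 0.1598, 0.032 ]), array([0.625 , 0.1574, 0.032 ]), array([ 0.6201, -0.0706,  0.032 ]), array([ 0.5001, -0.0676,  0.032 ])]
```

View pics/b_top.png

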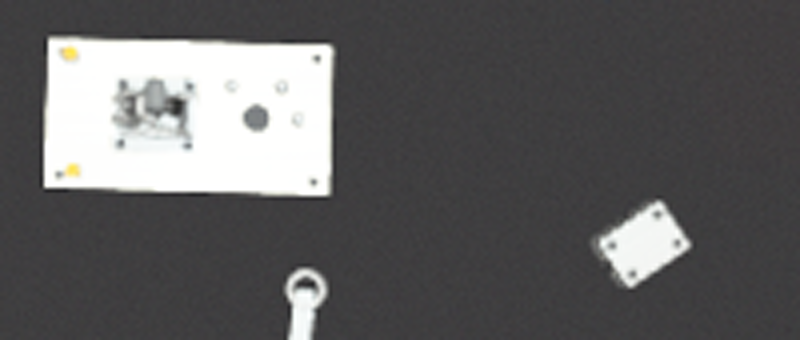

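View pics/b_scene.png

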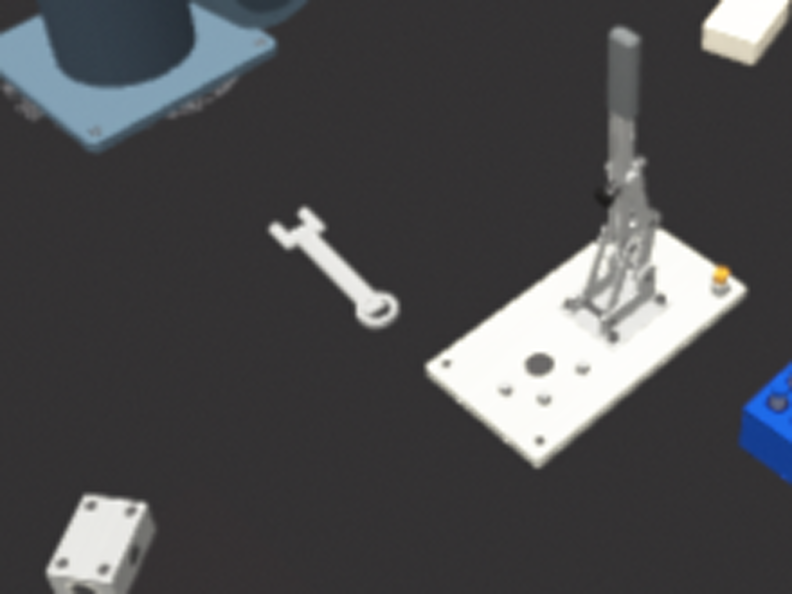

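```bash
python3 - <<'E'
from h import *
im=cams.camera("top"); p=cams.camera_params("top")
g=im.min(2).astype(np.uint8)
G=cv2.resize(g,None,fx=8,fy=8,interpolation=cv2.INTER_CUBIC)
for nm,(x,y,w,h),z,th in [("jig",(225,155,100,60),.016,150),("head",(365,200,40,30),.032,150)]:
    sub=(G[y*8:(y+h)*8,x*8:(x+w)*8]>th).astype(np.uint8)
    c=max(cv2.findContours(sub,0,2)[0],key=cv2.contourArea)
    r=cv2.minAreaRect(c); b=cv2.boxPoints(r); b=(b+.5)/8-.5+[x,y]
    W=np.array([ray(p,*q,z) for q in b]); print(nm,W.mean(0).round(4)); print(W.round(4)); e=np.diff(W[[0,1,2,3,0]],axis=0)
    print(np.linalg.norm(e,axis=1).round(4),np.degrees(np.arctan2(e[:,1],e[:,0])).round(2))
for n,o in [("end",(298,119)),("s1",(232,86)),("s2",(282,87)),("hole",(257,118))]:
    print(n,ray(p,o[0]/4-.375+225,o[1]/4-.375+155,.024 if n!="hole" else .016).round(4))
E
```

```text
jig [0.5658 0.0437 0.016 ]
[[ 0.5068  0.1616  0.016 ]
 [ 0.6303  0.1589  0.016 ]
 [ 0.6247 -0.0746  0.016 ]
 [ 0.5013 -0.0712  0.016 ]]
[0.1235 0.2336 0.1235 0.2328] [ -1.23 -91.36 178.42  88.65]
head [ 0.4647 -0.3193  0.032 ]
[[ 0.4666 -0.2806  0.032 ]
 [ 0.5014 -0.3323  0.032 ]
 [ 0.4628 -0.3581  0.032 ]
 [ 0.428  -0.3064  0.032 ]]
[0.0624 0.0465 0.0623 0.0465] [ -56.04 -146.26  123.93   33.82]
end [ 0.5633 -0.0444  0.024 ]
s1 [0.5897 0.0088 0.024 ]
s2 [ 0.5891 -0.0315  0.024 ]
hole [ 0.5644 -0.012   0.016 ]
```

```bash
cat >> h.py <<'E'
from scipy.spatial.transform import Rotation as Ro
def plan(pos,yaw_deg,n,nt=None,w=1.0):
    """rows from measured pose; turn in first nt rows together with shift (shift uses axes before turn)"""
    s=sense(); P=np.array(s["tcp_pos"]); y=np.degrees(s["orientation"][2])
    dy=(yaw_deg-y+180)%360-180; nt=nt or n; out=[]
    d=(np.array(pos)-P)/n
    for i in range(n):
        a=np.radians(y+dy*min(i,nt)/nt); c,sn=np.cos(a),np.sin(a)
        t=np.array([d[0]*c+d[1]*sn, d[0]*sn-d[1]*c, -d[2]])/.02
        out.append(" ".join("%.3g"%round(v,3) for v in [*t,0,0,-(dy/nt/30) if i<nt else 0,w]))
    print("; ".join(out)); 
E
python3 - <<'E'
from h import *
p=cams.camera_params("wrist"); print(-np.array(p["R"]).T@np.array(p["t"]))
plan([.465,-.319,.2],34,20,16)
E
```

```text
[ 0.23773254 -0.50359094  0.37317553]
-0.268 -0.873 0.078 0 0 -0.222 1; -0.165 -0.898 0.078 0 0 -0.222 1; -0.059 -0.911 0.078 0 0 -0.222 1; 0.047 -0.912 0.078 0 0 -0.222 1; 0.153 -0.9 0.078 0 0 -0.222 1; 0.256 -0.876 0.078 0 0 -0.222 1; 0.356 -0.841 0.078 0 0 -0.222 1; 0.451 -0.794 0.078 0 0 -0.222 1; 0.54 -0.736 0.078 0 0 -0.222 1; 0.622 -0.668 0.078 0 0 -0.222 1; 0.696 -0.591 0.078 0 0 -0.222 1; 0.76 -0.507 0.078 0 0 -0.222 1; 0.813 -0.415 0.078 0 0 -0.222 1; 0.856 -0.318 0.078 0 0 -0.222 1; 0.887 -0.216 0.078 0 0 -0.222 1; 0.906 -0.112 0.078 0 0 -0.222 1; 0.913 -0.006 0.078 0 0 0 1; 0.913 -0.006 0.078 0 0 0 1; 0.913 -0.006 0.078 0 0 0 1; 0.913 -0.006 0.078 0 0 0 1
```

>>> {"api": "step_arm", "payload": {"plan": "-0.268 -0.873 0.078 0 0 -0.222 1; -0.165 -0.898 0.078 0 0 -0.222 1; -0.059 -0.911 0.078 0 0 -0.222 1; 0.047 -0.912 0.078 0 0 -0.222 1; 0.153 -0.9 0.078 0 0 -0.222 1; 0.256 -0.876 0.078 0 0 -0.222 1; 0.356 -0.841 0.078 0 0 -0.222 1; 0.451 -0.794 0.078 0 0 -0.222 1; 0.54 -0.736 0.078 0 0 -0.222 1; 0.622 -0.668 0.078 0 0 -0.222 1; 0.696 -0.591 0.078 0 0 -0.222 1; 0.76 -0.507 0.078 0 0 -0.222 1; 0.813 -0.415 0.078 0 0 -0.222 1; 0.856 -0.318 0.078 0 0 -0.222 1; 0.887 -0.216 0.078 0 0 -0.222 1; 0.906 -0.112 0.078 0 0 -0.222 1; 0.913 -0.006 0.078 0 0 0 1; 0.913 -0.006 0.078 0 0 0 1; 0.913 -0.006 0.078 0 0 0 1; 0.913 -0.006 0.078 0 0 0 1"}}

```text
time: 2.07
tcp_pos: [0.466, -0.3189, 0.2001]
orientation: [3.142, 0.0, 0.591]
ft_force: [0.1, -0.3, 0.1]
width: 1.0
```

>>> {"api": "step_arm", "payload": {"plan": "0 0 0 0 0 0 1; 0 0 0 0 0 0 1; 0 0 0 0 0 0 1"}}

```text
time: 2.32
tcp_pos: [0.4649, -0.3197, 0.2001]
orientation: [-3.141, 0.001, 0.591]
ft_force: [-0.7, 0.3, -0.1]
width: 1.004
```

```bash
python3 - <<'E'
from h import *
p=cams.camera_params("wrist"); im=cams.camera("wrist"); cv2.imwrite("pics/c.png",im[:,:,::-1]); s=sense();print(s["tcp_pos"],s["orientation"],s["ft_force"])
for d in models.cut_out("pump_head","wrist")[:2]:
    m=d["pixels"].astype(np.uint8); print(d["conf"],d["box"])
E
```

```text
[ 0.46473148 -0.31990912  0.20013951] [-3.14158636e+00  4.67719778e-04  5.90512225e-01] [ 0.66191923 -0.03609578  0.0491348 ]
0.65 [239.2, 145.9, 39.7, 56.8]
```

View pics/c.png

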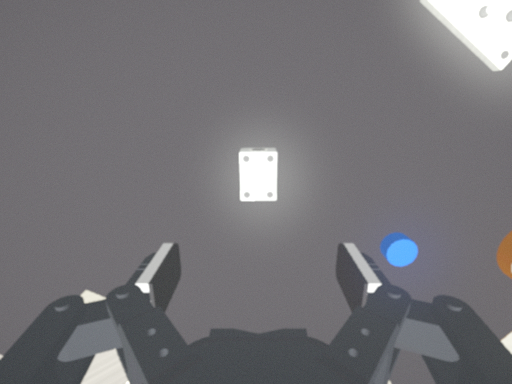

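```bash
python3 - <<'E'
from h import *
p=cams.camera_params("wrist"); im=cv2.imread("pics/c.png")
g=im.min(2); G=cv2.resize(g,None,fx=8,fy=8,interpolation=cv2.INTER_CUBIC)
x,y,w,h=225,135,70,80
S=G[y*8:(y+h)*8,x*8:(x+w)*8]; print(g[140:158,258],g[195:206,258],g[175,232:245])
for th in(215,):
    c=max(cv2.findContours((S>th).astype(np.uint8),0,2)[0],key=cv2.contourArea)
    b=cv2.boxPoints(cv2.minAreaRect(c)); b=(b+.5)/8-.5+[x,y];print(b)
    W=np.array([ray(p,*q,.032) for q in b]); e=np.diff(W[[0,1,2,3,0]],axis=0)
    print(W.mean(0),np.linalg.norm(e,axis=1).round(4),np.degrees(np.arctan2(e[:,1],e[:,0])).round(2))
E
```

```text
[140 141 141 139 141 141 144 154 163 156 187 232 255 255 255 255 255 255] [255 255 255 255 255 240 176 143 147 145 143] [141 142 141 145 145 144 152 202 255 255 255 255 255]
[[238.32359219 150.49982262]
 [276.88815308 149.87781334]
 [277.70330811 200.41708374]
 [239.13874817 201.03909302]]
[ 0.46416738 -0.32203352  0.032     ] [0.0443 0.0616 0.047  0.0616] [  34.73  -54.04 -145.22  123.45]
```

>>> {"api": "step_arm", "payload": {"plan": "0 0.03 1 0 0 -0.01 1; 0 0 1 0 0 0 1; 0 0 1 0 0 0 1; 0 0 1 0 0 0 1; 0 0 1 0 0 0 1; 0 0 1 0 0 0 1; 0 0 1 0 0 0 1; 0 0 1 0 0 0 1; 0 0 0.8 0 0 0 1; 0 0 0.5 0 0 0 1; 0 0 0.2 0 0 0 1; 0 0 0 0 0 0 1; 0 0 0 0 0 0 1"}}

```text
time: 3.5
tcp_pos: [0.4658, -0.3206, 0.0108]
orientation: [3.141, -0.0, 0.596]
ft_force: [0.2, 0.8, -0.2]
width: 1.007
```

>>> {"api": "step_arm", "payload": {"plan": "0 0 0 0 0 0 0.5; 0 0 0 0 0 0 0.4; 0 0 0 0 0 0 0.3; 0 0 0 0 0 0 0.2; 0 0 0 0 0 0 0.2; 0 0 0 0 0 0 0.2; 0 0 0 0 0 0 0.2; 0 0 0 0 0 0 0.2; 0 0 0 0 0 0 0.2; 0 0 0 0 0 0 0.2"}}

```text
time: 4.33
tcp_pos: [0.4661, -0.3205, 0.0112]
orientation: [3.14, -0.0, 0.596]
ft_force: [-1.5, 0.2, 5.7]
width: 0.499
```

```bash
python3 - <<'E'
from h import *
im=cams.camera("wrist"); cv2.imwrite("pics/d.png",im[:,:,::-1]); s=sense();print(s["tcp_pos"],s["orientation"],s["ft_force"],s["width"])
E
```

```text
[ 0.4661044  -0.32046117  0.01116527] [ 3.13982836e+00 -1.92727359e-04  5.96230093e-01] [-0.49650132 -0.28800017  6.77910272] 0.5023690584056416
```

View pics/d.png

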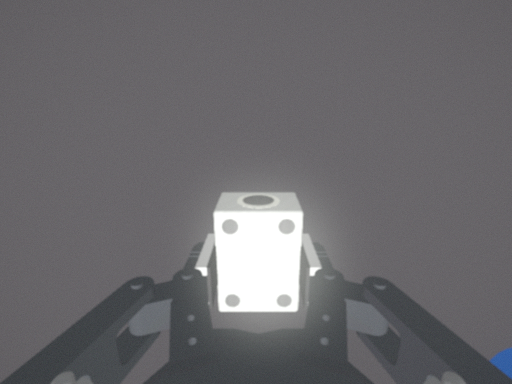

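>>> {"api": "step_arm", "payload": {"plan": "0 0 -0.5 0 0 0 0.2; 0 0 -1 0 0 0 0.2; 0 0 -1 0 0 0 0.2; 0 0 -1 0 0 0 0.2; 0 0 -0.5 0 0 0 0.2; 0 0 0 0 0 0 0.2; 0 0 0 0 0 0 0.2"}}

```text
time: 4.97
tcp_pos: [0.4655, -0.3198, 0.0901]
orientation: [3.141, -0.0, 0.596]
ft_force: [-0.8, 0.5, -4.8]
width: 0.5
```

```bash
python3 - <<'E'
from h import *
im=cams.camera("scene"); crop(im,40,130,200,190,4,"pics/e_scene.png")
p=cams.camera_params("scene");pw=cams.camera_params("wrist"); c=-np.array(pw["R"]).T@np.array(pw["t"]); print(c,(proj(p,c)-[40,130])*4)
s=sense();print(s["tcp_pos"],s["orientation"],s["ft_force"],s["width"])
E
```

```text
[ 0.4203153  -0.25631054  0.23131455] [281.1892547  341.38497858]
[ 0.46498313 -0.31928796  0.08918211] [-3.13981829e+00  3.26385964e-04  5.96121056e-01] [-0.826801    0.55317374 -4.89857649] 0.4998704187821541
```

View pics/e_scene.png

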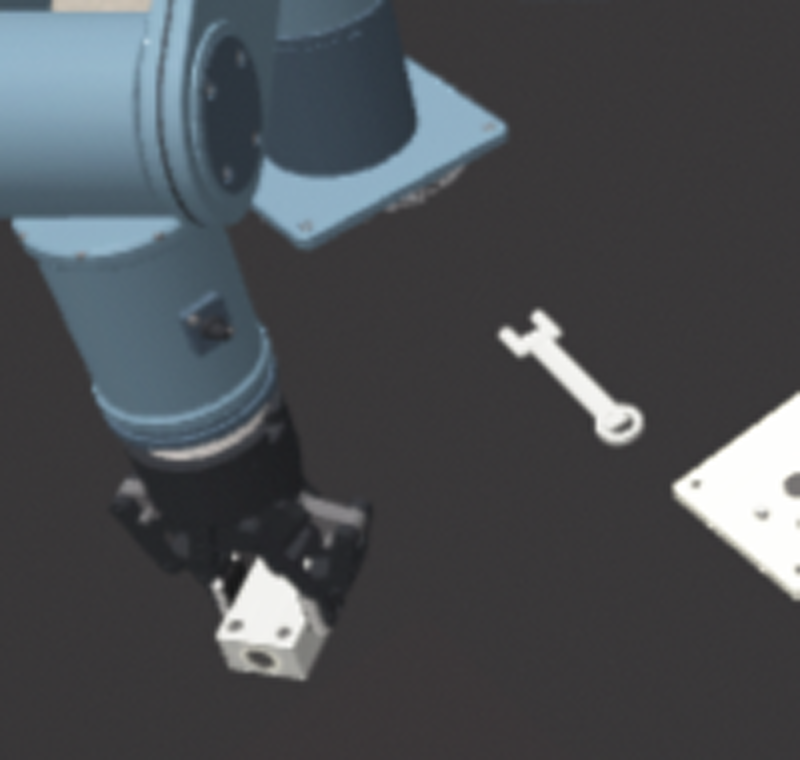

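```bash
python3 - <<'E'
from h import *
plan([.5545,.000,.088],-1.3,20,12,w=.2)
E
```

```text
0.633 -0.535 0.003 0 0 0.098 0.2; 0.605 -0.567 0.003 0 0 0.098 0.2; 0.575 -0.597 0.003 0 0 0.098 0.2; 0.543 -0.626 0.003 0 0 0.098 0.2; 0.51 -0.653 0.003 0 0 0.098 0.2; 0.476 -0.679 0.003 0 0 0.098 0.2; 0.44 -0.702 0.003 0 0 0.098 0.2; 0.404 -0.724 0.003 0 0 0.098 0.2; 0.366 -0.744 0.003 0 0 0.098 0.2; 0.327 -0.762 0.003 0 0 0.098 0.2; 0.287 -0.778 0.003 0 0 0.098 0.2; 0.247 -0.791 0.003 0 0 0.098 0.2; 0.206 -0.803 0.003 0 0 0 0.2; 0.206 -0.803 0.003 0 0 0 0.2; 0.206 -0.803 0.003 0 0 0 0.2; 0.206 -0.803 0.003 0 0 0 0.2; 0.206 -0.803 0.003 0 0 0 0.2; 0.206 -0.803 0.003 0 0 0 0.2; 0.206 -0.803 0.003 0 0 0 0.2; 0.206 -0.803 0.003 0 0 0 0.2
```

>>> {"api": "step_arm", "payload": {"plan": "0.633 -0.535 0.003 0 0 0.098 0.2; 0.605 -0.567 0.003 0 0 0.098 0.2; 0.575 -0.597 0.003 0 0 0.098 0.2; 0.543 -0.626 0.003 0 0 0.098 0.2; 0.51 -0.653 0.003 0 0 0.098 0.2; 0.476 -0.679 0.003 0 0 0.098 0.2; 0.44 -0.702 0.003 0 0 0.098 0.2; 0.404 -0.724 0.003 0 0 0.098 0.2; 0.366 -0.744 0.003 0 0 0.098 0.2; 0.327 -0.762 0.003 0 0 0.098 0.2; 0.287 -0.778 0.003 0 0 0.098 0.2; 0.247 -0.791 0.003 0 0 0.098 0.2; 0.206 -0.803 0.003 0 0 0 0.2; 0.206 -0.803 0.003 0 0 0 0.2; 0.206 -0.803 0.003 0 0 0 0.2; 0.206 -0.803 0.003 0 0 0 0.2; 0.206 -0.803 0.003 0 0 0 0.2; 0.206 -0.803 0.003 0 0 0 0.2"}}

```text
time: 6.52
tcp_pos: [0.5445, -0.0313, 0.0871]
orientation: [-3.141, 0.004, -0.02]
ft_force: [0.6, -0.9, -4.6]
width: 0.503
```

>>> {"api": "step_arm", "payload": {"plan": "0 0 0 0 0 0 0.2; 0 0 0 0 0 0 0.2"}}

```text
time: 6.68
tcp_pos: [0.5446, -0.0315, 0.0874]
orientation: [-3.141, 0.003, -0.018]
ft_force: [-0.7, -0.4, -4.2]
width: 0.499
```

```bash
python3 - <<'E'
from h import *
im=cams.camera("scene"); crop(im,120,100,200,150,4,"pics/f_scene.png")
im=cams.camera("wrist"); cv2.imwrite("pics/f_w.png",im[:,:,::-1])
im=cams.camera("top"); crop(im,200,120,200,150,4,"pics/f_top.png")
s=sense();print(s["tcp_pos"],s["orientation"],s["ft_force"],s["width"])
E
```

```text
[ 0.545043   -0.0329939   0.08822135] [-3.14152874e+00  1.61619563e-03 -2.01220255e-02] [-0.75978899  0.04920618 -4.12715027] 0.5004180944924881
```

View pics/f_scene.png

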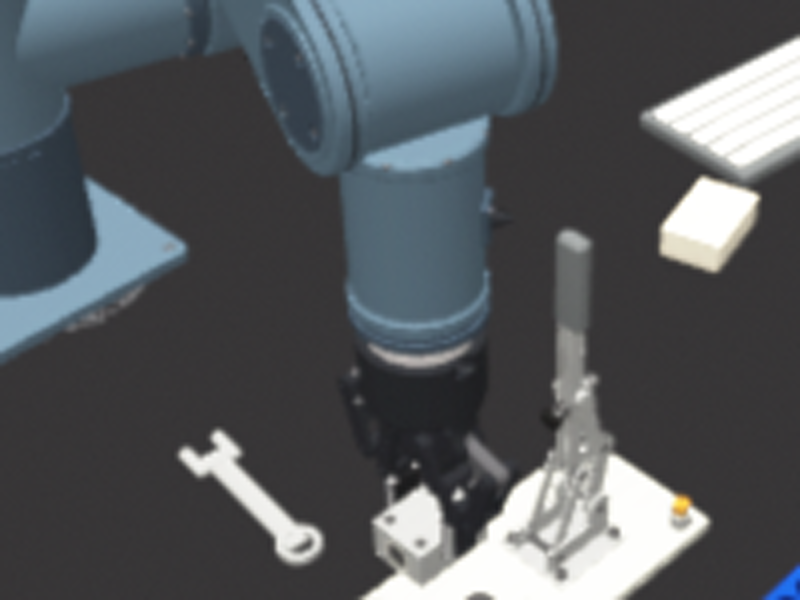

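View pics/f_w.png

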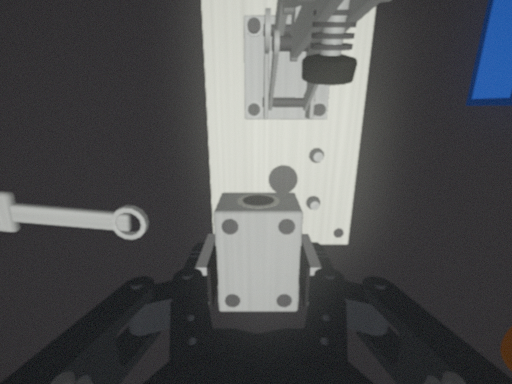

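View pics/f_top.png

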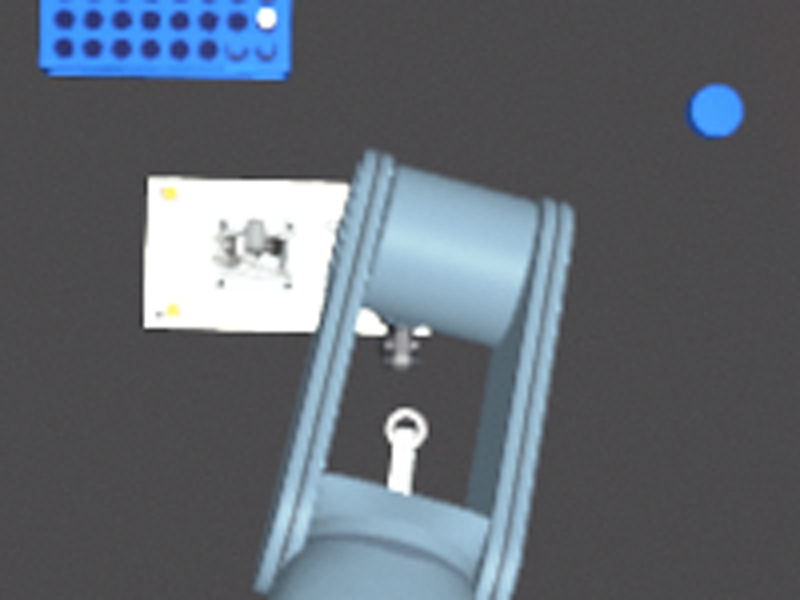

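```bash
python3 - <<'E'
from h import *
p=cams.camera_params("top");s=cams.camera_params("scene")
for z in (.3,.35,.4,.45):
    print(z,[ray(p,200+u/4,120+v/4,z).round(3)[:2] for u,v in [(370,155),(390,165),(545,195),(572,205),(330,330)]])
# tool axis points in scene crop
for z in (.1,.2,.25,.3,.35,.4,.45,.5): print(z,((proj(s,np.array([.545,-.033,z]))-[120,100])*4).round(), ((proj(s,np.array([.545,.02,z]))-[120,100])*4).round())
E
```

```text
0.3 [array([ 0.616, -0.002]), array([ 0.609, -0.015]), array([ 0.59 , -0.115]), array([ 0.584, -0.132]), array([0.503, 0.023])]
0.35 [array([0.61 , 0.002]), array([ 0.604, -0.011]), array([ 0.586, -0.106]), array([ 0.58 , -0.123]), array([0.502, 0.026])]
0.4 [array([0.605, 0.005]), array([ 0.599, -0.006]), array([ 0.582, -0.097]), array([ 0.576, -0.113]), array([0.502, 0.028])]
0.45 [array([0.599, 0.009]), array([ 0.594, -0.002]), array([ 0.577, -0.088]), array([ 0.572, -0.104]), array([0.502, 0.031])]
0.1 [429. 520.] [487. 477.]
0.2 [422. 406.] [485. 363.]
0.25 [419. 343.] [483. 300.]
0.3 [415. 274.] [482. 232.]
0.35 [410. 201.] [481. 159.]
0.4 [406. 120.] [479.  80.]
0.45 [401.  33.] [477.  -5.]
0.5 [395. -62.] [476. -99.]
```

```bash
python3 - <<'E'
from h import *
p=cams.camera_params("wrist"); s=sense(); T=s["tcp_pos"]; z=T[2]+.0212
C=np.array([ray(p,u,v,z) for u,v in [(215.5,211.5),(301,211.5),(298.5,309.5),(217,309.5)]]); print(C,C.mean(0)-T)
e=np.diff(C[[0,1,2,3,0]],axis=0);print(np.linalg.norm(e,axis=1),np.degrees(np.arctan2(e[:,1],e[:,0])))
for n,uv,zz in [("s1",(317,156),.024),("s2",(314,203),.024),("jigcorner",(348,245),.016),("c2",(211,245),.016),("fl",(245,117),.019),("fl2",(327,118),.019)]: print(n,ray(p,*uv,zz).round(4))
E
```

```text
[[ 0.5245618  -0.00403014  0.10942135]
 [ 0.56567799 -0.00483847  0.10942135]
 [ 0.56596788 -0.06234389  0.10942135]
 [ 0.52145068 -0.06149349  0.10942135]] [-0.00062842 -0.0001826   0.0212    ]
[0.04112413 0.05750615 0.04452533 0.05754751] [ -1.12627551 -89.71116248 178.90563069  86.9009727 ]
s1 [0.5905 0.0065 0.024 ]
s2 [ 0.5899 -0.0319  0.024 ]
jigcorner [ 0.6235 -0.0752  0.016 ]
c2 [ 0.5017 -0.0728  0.016 ]
fl [0.5359 0.0363 0.019 ]
fl2 [0.5978 0.0343 0.019 ]
```

>>> {"api": "step_arm", "payload": {"plan": "0.11 -0.365 0 0 0 0.005 0.2; 0.11 -0.365 0 0 0 0 0.2; 0.11 -0.365 0 0 0 0 0.2; 0.11 -0.365 0 0 0 0 0.2; 0 0 0.6 0 0 0 0.2; 0 0 0.6 0 0 0 0.2; 0 0 0.6 0 0 0 0.2; 0 0 0.5 0 0 0 0.2; 0 0 0 0 0 0 0.2; 0 0 0 0 0 0 0.2"}}

```text
time: 7.67
tcp_pos: [0.5548, -0.003, 0.0426]
orientation: [-3.141, 0.001, -0.022]
ft_force: [0.0, 0.3, -4.5]
width: 0.502
```

>>> {"api": "step_arm", "payload": {"plan": "0 0 0.2 0 0 0 0.2; 0 0 0.1 0 0 0 0.2; 0 0 0 0 0 0 0.2; 0 0 0 0 0 0 0.2"}}

```text
time: 8.0
tcp_pos: [0.5553, -0.0035, 0.0373]
orientation: [3.142, -0.0, -0.022]
ft_force: [0.5, -0.1, -4.7]
width: 0.5
```

```bash
python3 - <<'E'
from h import *
im=cams.camera("wrist"); cv2.imwrite("pics/g_w.png",im[:,:,::-1])
im=cams.camera("scene"); crop(im,180,140,130,100,6,"pics/g_scene.png")
s=sense();print(s["tcp_pos"],s["orientation"],s["ft_force"],s["width"])
E
```

```text
[ 0.55534071 -0.00355937  0.03733704] [ 3.14150864e+00 -6.00791440e-04 -2.24238031e-02] [-0.51220384  0.54945674 -4.33885079] 0.5039427953503645
```

View pics/g_w.png

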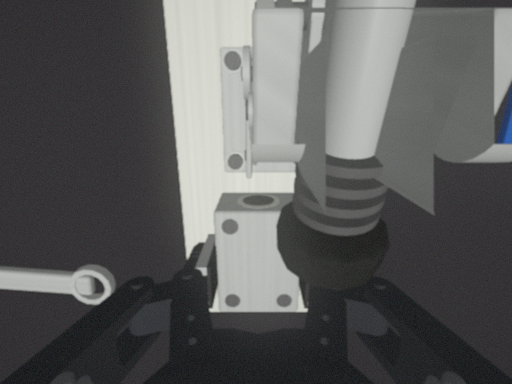

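View pics/g_scene.png

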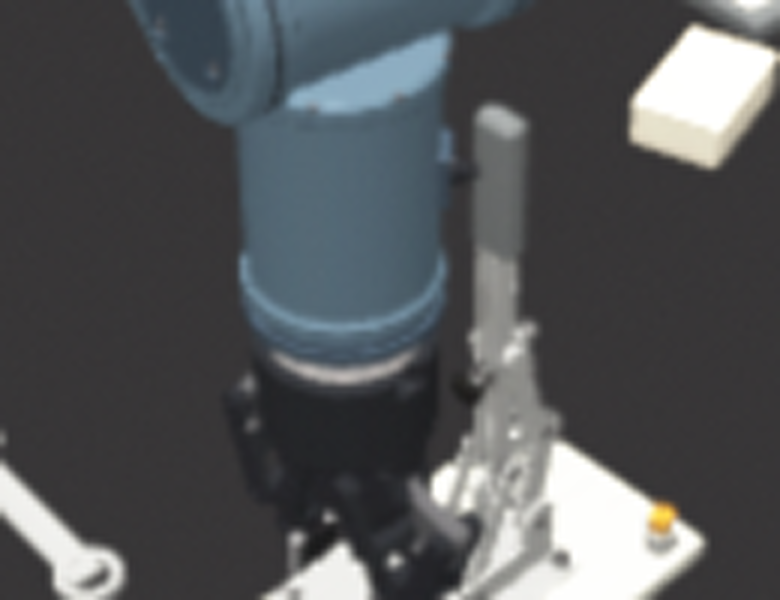

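>>> {"api": "step_arm", "payload": {"plan": "0 0.1 0.2 0 0 0 0.2; 0 0 0.15 0 0 0 0.2; 0 0 0 0 0 0 0.2; 0 0 0 0 0 0 0.2"}}

```text
time: 8.43
tcp_pos: [0.5547, -0.0055, 0.0296]
orientation: [-3.141, 0.001, -0.023]
ft_force: [-0.8, -0.0, -4.7]
width: 0.498
```

>>> {"api": "step_arm", "payload": {"plan": "0 0 0.05 0 0 0 0.2; 0 0 0.05 0 0 0 0.2; 0 0 0 0 0 0 0.2; 0 0 0 0 0 0 0.2"}}

```text
time: 8.77
tcp_pos: [0.555, -0.0054, 0.028]
orientation: [-3.142, 0.0, -0.022]
ft_force: [-0.1, 0.7, -4.1]
width: 0.499
```

>>> {"api": "step_arm", "payload": {"plan": "0 0 0.05 0 0 0 0.2; 0 0 0 0 0 0 0.2; 0 0 0 0 0 0 0.2"}}

```text
time: 9.02
tcp_pos: [0.5553, -0.0055, 0.0272]
orientation: [3.142, -0.001, -0.022]
ft_force: [0.3, -0.2, -3.7]
width: 0.501
```

>>> {"api": "step_arm", "payload": {"plan": "0 0 0.04 0 0 0 0.2; 0 0 0 0 0 0 0.2; 0 0 0 0 0 0 0.2"}}

```text
time: 9.27
tcp_pos: [0.5553, -0.0055, 0.0272]
orientation: [3.141, -0.001, -0.022]
ft_force: [-2.6, 0.6, 5.7]
width: 0.502
```

>>> {"api": "step_arm", "payload": {"plan": "0 0 0.03 0 0 0 0.2; 0 0 0 0 0 0 0.2; 0 0 0 0 0 0 0.2"}}

```text
time: 9.52
tcp_pos: [0.5553, -0.0054, 0.0272]
orientation: [3.141, -0.001, -0.022]
ft_force: [-4.0, 1.1, 11.0]
width: 0.499
```

>>> {"api": "step_arm", "payload": {"plan": "0 0 -0.03 0 0 0 0.2; 0.1 0 0 0 0 0 0.2; 0.1 0 0 0 0 0 0.2; 0.1 0 0 0 0 0 0.2; 0 0 0 0 0 0 0.2; 0 0 0 0 0 0 0.2"}}

```text
time: 10.02
tcp_pos: [0.5601, -0.0056, 0.0272]
orientation: [3.141, 0.002, -0.022]
ft_force: [-6.9, 1.2, 10.3]
width: 0.498
```

>>> {"api": "step_arm", "payload": {"plan": "0.05 0 0 0 0 0 0.2; 0 0 0 0 0 0 0.2; 0 0 0 0 0 0 0.2"}}

```text
time: 10.27
tcp_pos: [0.5605, -0.0055, 0.0272]
orientation: [3.142, 0.003, -0.022]
ft_force: [-9.0, 0.1, 12.0]
width: 0.499
```

>>> {"api": "step_arm", "payload": {"plan": "0.03 0 0 0 0 0 0.2; 0 0 0 0 0 0 0.2; 0 0 0 0 0 0 0.2"}}

```text
time: 10.52
tcp_pos: [0.5611, -0.0056, 0.0272]
orientation: [3.141, 0.003, -0.022]
ft_force: [-8.6, -0.1, 12.4]
width: 0.501
```

>>> {"api": "step_arm", "payload": {"plan": "0 0 -0.05 0 0 0 0.2; 0 0 0 0 0 0 0.2; 0 0 0 0 0 0 0.2"}}

```text
time: 10.77
tcp_pos: [0.5627, -0.0057, 0.0272]
orientation: [3.142, -0.0, -0.022]
ft_force: [-0.6, -0.3, 0.7]
width: 0.5
```

>>> {"api": "step_arm", "payload": {"plan": "0.03 0 0 0 0 0 0.2; 0 0 0 0 0 0 0.2; 0 0 0 0 0 0 0.2"}}

```text
time: 11.02
tcp_pos: [0.5629, -0.0057, 0.0272]
orientation: [3.142, 0.001, -0.022]
ft_force: [-4.4, -0.7, 2.6]
width: 0.501
```

>>> {"api": "step_arm", "payload": {"plan": "0.03 0 0 0 0 0 0.2; 0 0 0 0 0 0 0.2; 0 0 0 0 0 0 0.2"}}

```text
time: 11.27
tcp_pos: [0.5639, -0.0056, 0.0272]
orientation: [-3.142, -0.0, -0.022]
ft_force: [-2.8, -0.2, 2.1]
width: 0.5
```

>>> {"api": "step_arm", "payload": {"plan": "0.03 0 0 0 0 0 0.2; 0 0 0 0 0 0 0.2; 0 0 0 0 0 0 0.2"}}

```text
time: 11.52
tcp_pos: [0.5646, -0.0057, 0.0272]
orientation: [-3.142, -0.0, -0.022]
ft_force: [-2.7, 0.0, 1.2]
width: 0.502
```

>>> {"api": "step_arm", "payload": {"plan": "0.03 0 0 0 0 0 0.2; 0 0 0 0 0 0 0.2; 0 0 0 0 0 0 0.2"}}

```text
time: 11.77
tcp_pos: [0.5652, -0.0057, 0.0272]
orientation: [-3.142, -0.0, -0.022]
ft_force: [-1.5, 0.4, 1.6]
width: 0.498
```

>>> {"api": "step_arm", "payload": {"plan": "0.03 0 0 0 0 0 0.2; 0 0 0 0 0 0 0.2; 0 0 0 0 0 0 0.2"}}

```text
time: 12.02
tcp_pos: [0.5654, -0.0057, 0.0272]
orientation: [-3.142, 0.001, -0.022]
ft_force: [-4.4, -0.9, 1.7]
width: 0.502
```

>>> {"api": "step_arm", "payload": {"plan": "0.03 0 0 0 0 0 0.2; 0 0 0 0 0 0 0.2; 0 0 0 0 0 0 0.2"}}

```text
time: 12.27
tcp_pos: [0.5654, -0.0057, 0.0272]
orientation: [-3.142, 0.002, -0.022]
ft_force: [-5.5, -0.3, 4.1]
width: 0.5
```

>>> {"api": "step_arm", "payload": {"plan": "0.03 0 0 0 0 0 0.2; 0 0 0 0 0 0 0.2; 0 0 0 0 0 0 0.2"}}

```text
time: 12.52
tcp_pos: [0.5655, -0.0057, 0.0272]
orientation: [-3.142, 0.003, -0.022]
ft_force: [-7.9, -0.8, 5.1]
width: 0.497
```

>>> {"api": "step_arm", "payload": {"plan": "0.02 0 0 0 0 0 0.2; 0 0 0 0 0 0 0.2; 0 0 0 0 0 0 0.2"}}

```text
time: 12.77
tcp_pos: [0.5654, -0.0057, 0.0272]
orientation: [-3.142, 0.004, -0.022]
ft_force: [-8.7, -0.5, 6.2]
width: 0.501
```

>>> {"api": "step_arm", "payload": {"plan": "0 0.05 0 0 0 0 0.2; 0 0.05 0 0 0 0 0.2; 0 0.05 0 0 0 0 0.2; 0 0 0 0 0 0 0.2; 0 0 0 0 0 0 0.2"}}

```text
time: 13.18
tcp_pos: [0.5655, -0.0065, 0.0272]
orientation: [-3.139, 0.003, -0.022]
ft_force: [-7.2, 7.4, 6.7]
width: 0.497
```

>>> {"api": "step_arm", "payload": {"plan": "0 0.03 0 0 0 0 0.2; 0 0 0 0 0 0 0.2; 0 0 0 0 0 0 0.2"}}

```text
time: 13.43
tcp_pos: [0.5655, -0.0069, 0.0272]
orientation: [-3.138, 0.003, -0.022]
ft_force: [-7.5, 8.8, 7.5]
width: 0.499
```

>>> {"api": "step_arm", "payload": {"plan": "0 0 -0.03 0 0 0 0.2; 0 0 0 0 0 0 0.2; 0 0 0 0 0 0 0.2"}}

```text
time: 13.68
tcp_pos: [0.5655, -0.0075, 0.0273]
orientation: [-3.139, 0.003, -0.022]
ft_force: [-6.9, 6.5, 3.2]
width: 0.5
```

>>> {"api": "step_arm", "payload": {"plan": "-0.02 0 0 0 0 0 0.2; 0 0 0 0 0 0 0.2; 0 0 0 0 0 0 0.2"}}

```text
time: 13.93
tcp_pos: [0.5654, -0.0077, 0.0273]
orientation: [-3.139, 0.003, -0.022]
ft_force: [-5.1, 5.4, 1.4]
width: 0.501
```

>>> {"api": "step_arm", "payload": {"plan": "0 0.03 0 0 0 0 0.2; 0 0.03 0 0 0 0 0.2; 0 0 0 0 0 0 0.2; 0 0 0 0 0 0 0.2"}}

```text
time: 14.27
tcp_pos: [0.5654, -0.0089, 0.0273]
orientation: [-3.139, 0.003, -0.022]
ft_force: [-5.2, 5.8, 1.3]
width: 0.5
```

>>> {"api": "step_arm", "payload": {"plan": "0 0.03 0 0 0 0 0.2; 0 0.03 0 0 0 0 0.2; 0 0 0 0 0 0 0.2; 0 0 0 0 0 0 0.2"}}

```text
time: 14.6
tcp_pos: [0.5654, -0.0101, 0.0273]
orientation: [-3.139, 0.003, -0.022]
ft_force: [-4.7, 5.1, 2.0]
width: 0.504
```

>>> {"api": "step_arm", "payload": {"plan": "0 0.03 0 0 0 0 0.2; 0 0 0 0 0 0 0.2; 0 0 0 0 0 0 0.2"}}

```text
time: 14.85
tcp_pos: [0.5654, -0.0107, 0.0273]
orientation: [-3.139, 0.003, -0.022]
ft_force: [-5.9, 6.2, 2.0]
width: 0.499
```

>>> {"api": "step_arm", "payload": {"plan": "0 0.03 0 0 0 0 0.2; 0 0 0 0 0 0 0.2; 0 0 0 0 0 0 0.2"}}

```text
time: 15.1
tcp_pos: [0.5654, -0.0112, 0.0273]
orientation: [-3.139, 0.003, -0.022]
ft_force: [-6.1, 5.9, 2.4]
width: 0.499
```

>>> {"api": "step_arm", "payload": {"plan": "0 0.03 0 0 0 0 0.2; 0 0 0 0 0 0 0.2; 0 0 0 0 0 0 0.2"}}

```text
time: 15.35
tcp_pos: [0.5654, -0.0113, 0.0273]
orientation: [-3.138, 0.003, -0.022]
ft_force: [-4.4, 9.0, 2.1]
width: 0.506
```

>>> {"api": "step_arm", "payload": {"plan": "0 0.03 0 0 0 0 0.2; 0 0 0 0 0 0 0.2; 0 0 0 0 0 0 0.2"}}

```text
time: 15.6
tcp_pos: [0.5653, -0.0114, 0.0273]
orientation: [-3.138, 0.003, -0.022]
ft_force: [-5.4, 10.8, 3.1]
width: 0.503
```

>>> {"api": "step_arm", "payload": {"plan": "0 0.03 0 0 0 0 0.2; 0 0 0 0 0 0 0.2; 0 0 0 0 0 0 0.2"}}

```text
time: 15.85
tcp_pos: [0.5653, -0.0115, 0.0273]
orientation: [-3.137, 0.003, -0.023]
ft_force: [-4.3, 12.1, 2.8]
width: 0.5
```

>>> {"api": "step_arm", "payload": {"plan": "-0.01 -0.03 0 0 0 0 0.2; 0 0 0 0 0 0 0.2; 0 0 0 0 0 0 0.2"}}

```text
time: 16.1
tcp_pos: [0.5653, -0.0115, 0.0273]
orientation: [-3.138, 0.002, -0.022]
ft_force: [-3.9, 9.7, 2.5]
width: 0.5
```

>>> {"api": "step_arm", "payload": {"plan": "0 -0.06 0 0 0 0 0.2; 0 0 0 0 0 0 0.2; 0 0 0 0 0 0 0.2"}}

```text
time: 16.35
tcp_pos: [0.5653, -0.0113, 0.0272]
orientation: [-3.139, 0.002, -0.022]
ft_force: [-4.4, 5.1, 0.8]
width: 0.5
```

Ease a little more, then let go.

>>> {"api": "step_arm", "payload": {"plan": "-0.02 -0.03 0 0 0 0 0.2; 0 0 0 0 0 0 0.2; 0 0 0 0 0 0 0.2"}}

```text
time: 16.6
tcp_pos: [0.5653, -0.0113, 0.0273]
orientation: [-3.14, 0.002, -0.022]
ft_force: [-3.3, 3.7, -0.3]
width: 0.503
```

>>> {"api": "step_arm", "payload": {"plan": "0 0 0 0 0 0 0.6; 0 0 0 0 0 0 0.7; 0 0 0 0 0 0 0.8; 0 0 0 0 0 0 0.9; 0 0 0 0 0 0 1; 0 0 0 0 0 0 1; 0 0 0 0 0 0 1; 0 0 0 0 0 0 1; 0 0 0 0 0 0 1"}}

```text
time: 17.35
tcp_pos: [0.5661, -0.0123, 0.0278]
orientation: [3.142, -0.0, -0.022]
ft_force: [0.6, -0.2, 0.1]
width: 1.0
```

```bash
python3 - <<'E'
from h import *
im=cams.camera("wrist"); cv2.imwrite("pics/i_w.png",im[:,:,::-1])
s=sense();print(s["tcp_pos"],s["orientation"],s["ft_force"],s["width"])
E
```

```text
[ 0.56612281 -0.01233033  0.0278366 ] [ 3.14157878e+00 -4.19434930e-05 -2.22921628e-02] [0.07468912 0.02753899 0.60976094] 0.999458017588223
```

View pics/i_w.png

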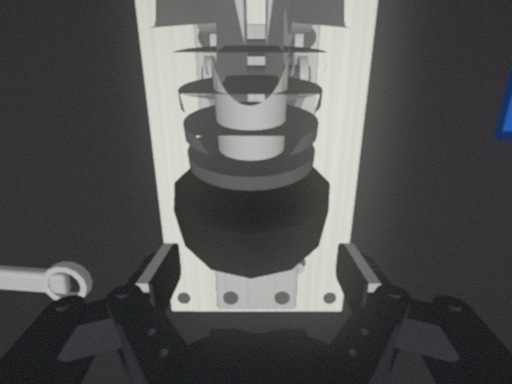

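>>> {"api": "step_arm", "payload": {"plan": "0 0 -0.4 0 0 0 1; 0 0 -1 0 0 0 1; 0 0 -1 0 0 0 1; 0 0 -1 0 0 0 1; 0 0 -1 0 0 0 0.5; 0 0 -1 0 0 0 0; 0 0 -1 0 0 0 0; 0 0 -1 0 0 0 0; 0 0 -1 0 0 0 0; 0 0 -1 0 0 0 0; 0 0 -1 0 0 0 0; 0 0 -0.4 0 0 0 0; 0 0 0 0 0 0 0; 0 0 0 0 0 0 0"}}

```text
time: 18.57
tcp_pos: [0.566, -0.0123, 0.2438]
orientation: [3.142, -0.0, -0.022]
ft_force: [0.7, 0.3, -0.8]
width: -0.001
```

```bash
python3 - <<'E'
from h import *
p=cams.camera_params("scene"); im=cams.camera("scene"); crop(im,180,120,130,160,5,"pics/j_s.png")
for d in models.cut_out("grip","scene")[:2]: 
    print(d["conf"],d["box"],np.argwhere(d["pixels"]).mean(0)[::-1] if d["pixels"].any() else 0)
im=cams.camera("wrist"); cv2.imwrite("pics/j_w.png",im[:,:,::-1])
s=sense();print(s["time"],s["tcp_pos"],s["orientation"],s["ft_force"],s["width"])
for c in [(16,230),(16,265),(16,195)]: print(proj(p,np.array([.5672+.0227*(-c[0]/1000)*1,.0892-c[0]/1000,.016+c[1]/1000])))
# head corners when home
O=np.array([.5665,.0442]);x=np.array([-.0223,-.99975]);y=np.array([.99975,-.0223])
q=[]
for a,b in [(30,22),(30,-22),(-30,-22),(-30,22)]:
    w=O+x*(.055+a/1000)+y*b/1000; q.append((proj(p,np.array([*w,.048]))-[180,120])*5)
print(np.round(q))
E
```

```text
0.85 [255.1, 156.3, 13.1, 61.2] [262.31543624 186.40268456]
18.7167 [ 0.56528295 -0.01213236  0.24222768] [-3.14099801e+00  2.84496245e-03 -2.23085131e-02] [ 0.42984735 -0.46407378 -0.6113583 ] 0.0017322076227017503
[262.7632221  170.11905787]
[263.09535462 158.54334999]
[262.44718244 181.13388658]
[[285. 669.]
 [227. 623.]
 [308. 562.]
 [366. 606.]]
```

View pics/j_s.png

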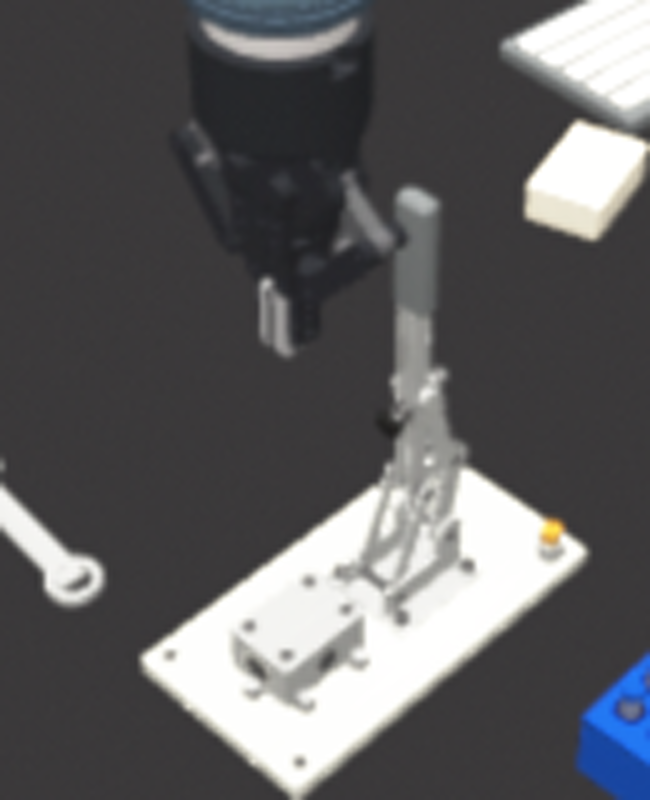

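View pics/j_w.png

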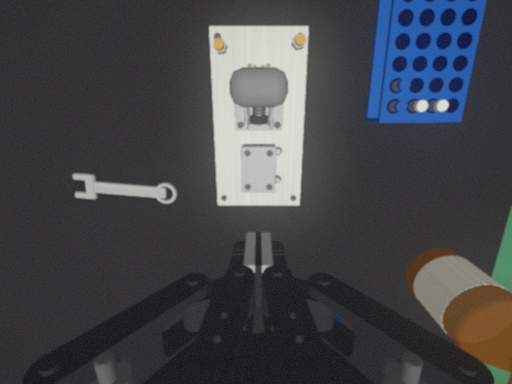

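>>> {"api": "step_arm", "payload": {"plan": "0.03 -0.6 0 0 0 0 0; 0.03 -0.6 0 0 0 0 0; 0.03 -0.6 0 0 0 0 0; 0 -0.6 0 0 0 0 0; 0 -0.5 0 0 0 0 0; 0 0 0 0 0 0 0; 0 0 0 0 0 0 0"}}

```text
time: 19.3
tcp_pos: [0.5691, 0.0467, 0.2438]
orientation: [3.141, -0.0, -0.02]
ft_force: [0.9, -0.3, -0.8]
width: -0.003
```

>>> {"api": "step_arm", "payload": {"plan": "0 -0.1 0 0 0 0 0; 0 -0.1 0 0 0 0 0; 0 -0.1 0 0 0 0 0; 0 -0.1 0 0 0 0 0; 0 0 0 0 0 0 0; 0 0 0 0 0 0 0"}}

```text
time: 19.8
tcp_pos: [0.5694, 0.0535, 0.2438]
orientation: [3.142, -0.0, -0.022]
ft_force: [0.4, -0.3, -0.2]
width: -0.002
```

>>> {"api": "step_arm", "payload": {"plan": "0 -0.15 0 0 0 0 0; 0 -0.15 0 0 0 0 0; 0 -0.15 0 0 0 0 0; 0 0 0 0 0 0 0; 0 0 0 0 0 0 0"}}

```text
time: 20.22
tcp_pos: [0.57, 0.061, 0.245]
orientation: [3.138, -0.002, -0.023]
ft_force: [-0.6, -5.7, 5.3]
width: 0.0
```

```bash
python3 - <<'E'
from h import *
im=cams.camera("scene"); crop(im,180,120,130,160,5,"pics/k_s.png")
s=sense();print(s["time"],s["tcp_pos"],s["ft_force"])
E
```

```text
20.2667 [0.57002689 0.06104463 0.24498062] [-1.05409373 -6.49863549  5.91370897]
```

View pics/k_s.png

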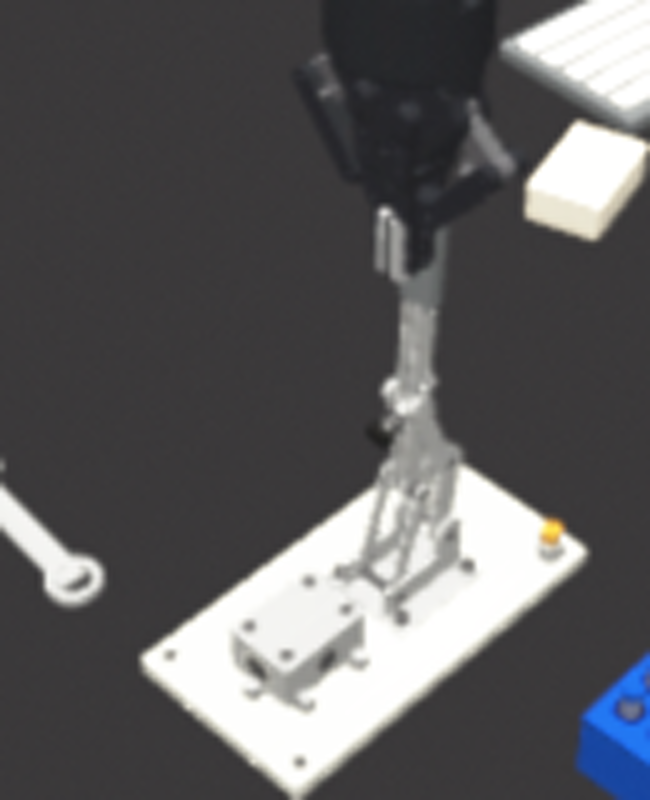

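>>> {"api": "step_arm", "payload": {"plan": "0 -0.1 0 0 0 0 0; 0 -0.1 0 0 0 0 0; 0 0 0 0 0 0 0"}}

```text
time: 20.52
tcp_pos: [0.5702, 0.0664, 0.2447]
orientation: [3.141, -0.002, -0.023]
ft_force: [-0.2, 0.4, 0.8]
width: 0.005
```

>>> {"api": "step_arm", "payload": {"plan": "0 -0.1 -0.05 0 0 0 0; 0 -0.1 -0.05 0 0 0 0; 0 0 0 0 0 0 0"}}

```text
time: 20.77
tcp_pos: [0.5697, 0.0715, 0.2458]
orientation: [-3.141, 0.0, -0.022]
ft_force: [0.8, 0.3, -0.4]
width: 0.005
```

```bash
python3 - <<'E'
from h import *
im=cams.camera("scene"); crop(im,180,120,130,160,5,"pics/l_s.png")
s=sense();print(s["time"],s["tcp_pos"],s["ft_force"])
E
```

```text
20.8167 [0.5696281  0.07133758 0.2456624 ] [-0.23776585 -0.37083052 -1.05583383]
```

View pics/l_s.png

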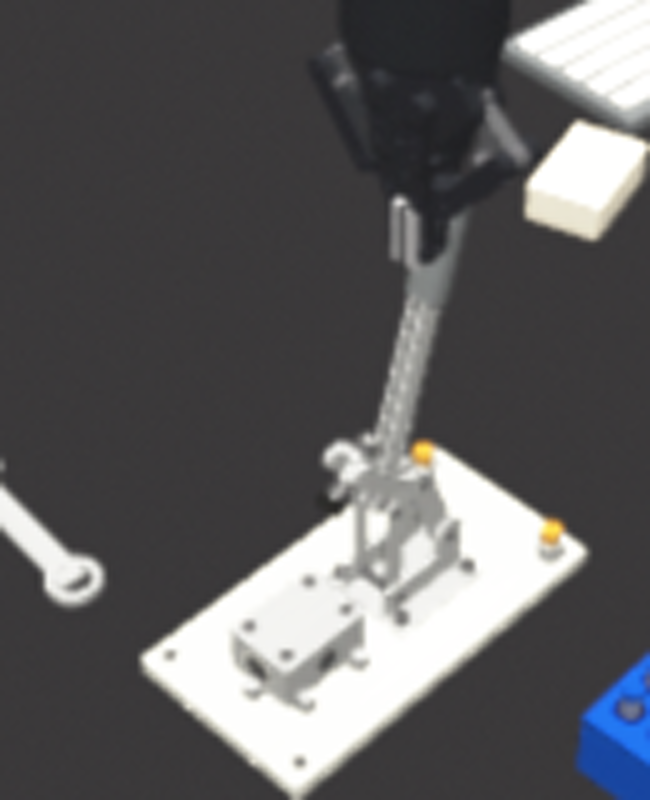

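>>> {"api": "step_arm", "payload": {"plan": "0 0 -0.1 0 0 0 0; 0 0 0 0 0 0 0; 0 0 0 0 0 0 0; 0 0 0 0 0 0 0; 0 0 0 0 0 0 0; 0 0 0 0 0 0 0"}}

```text
time: 21.32
tcp_pos: [0.5698, 0.0706, 0.2478]
orientation: [-3.142, 0.0, -0.022]
ft_force: [-0.0, 0.2, 0.4]
width: -0.0
```

```bash
python3 - <<'E'
from h import *
im=cams.camera("scene"); crop(im,180,120,130,160,5,"pics/m_s.png")
p=cams.camera_params("scene")
for c in [(-36,202),(-56,180),(-70,163),(-80,148),(-87,136),(-107,36)]: print(c,(proj(p,np.array([.5675-.0223*(c[0]/1000)*1,.0892-c[0]/1000,.016+c[1]/1000]))-[180,120])*5)
s=sense();print(s["time"],s["tcp_pos"],s["ft_force"])
E
```

```text
(-36, 202) [483.33745225 248.29967335]
(-56, 180) [506.99975908 264.21762606]
(-70, 163) [522.68564518 277.21800869]
(-80, 148) [533.20519554 290.28905816]
(-87, 136) [540.20502184 301.31434791]
(-107, 36) [551.239994   416.07789802]
21.3667 [0.56973921 0.07057807 0.24777366] [0.41710211 0.00491681 0.43374701]
```

View pics/m_s.png

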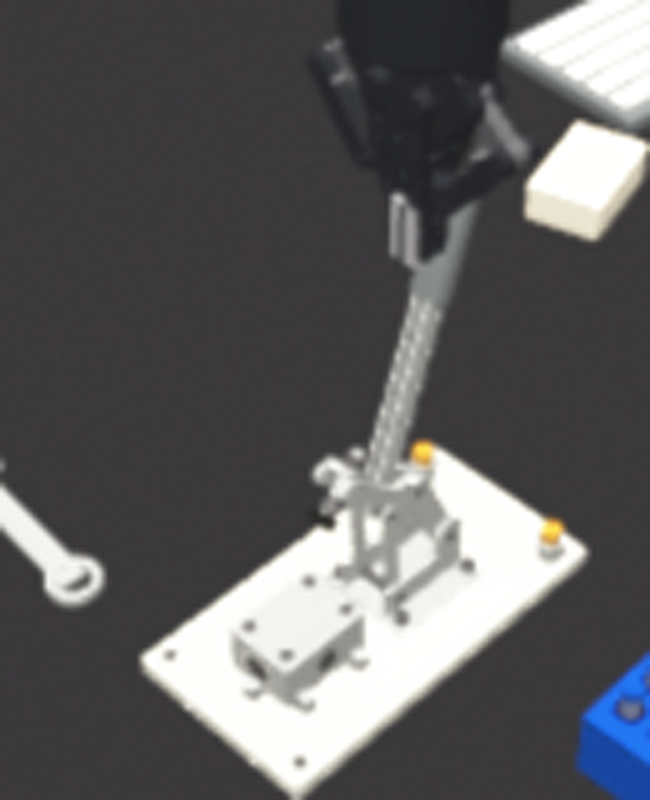

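>>> {"api": "step_arm", "payload": {"plan": "0 -0.32 0.2 0 0 0 0; 0 -0.32 0.2 0 0 0 0; 0 -0.32 0.2 0 0 0 0; 0 -0.32 0.2 0 0 0 0"}}

```text
time: 21.7
tcp_pos: [0.5701, 0.0971, 0.2311]
orientation: [-3.141, 0.001, -0.022]
ft_force: [1.0, 0.2, 0.8]
width: 0.002
```

>>> {"api": "step_arm", "payload": {"plan": "0 -0.32 0.22 0 0 0 0; 0 -0.32 0.22 0 0 0 0; 0 0 0 0 0 0 0"}}

```text
time: 21.95
tcp_pos: [0.5699, 0.1105, 0.2217]
orientation: [-3.141, 0.002, -0.021]
ft_force: [-0.1, 0.6, -1.0]
width: 0.001
```

>>> {"api": "step_arm", "payload": {"plan": "0 -0.25 0.28 0 0 0 0; 0 -0.25 0.28 0 0 0 0; 0 -0.25 0.28 0 0 0 0; 0 0 0 0 0 0 0"}}

```text
time: 22.28
tcp_pos: [0.5701, 0.1249, 0.2046]
orientation: [-3.141, 0.002, -0.022]
ft_force: [-0.2, 0.7, -0.4]
width: -0.002
```

```bash
python3 - <<'E'
from h import *
im=cams.camera("scene"); crop(im,180,120,130,160,5,"pics/n_s.png")
s=sense();print(s["time"],s["tcp_pos"],s["ft_force"])
E
```

```text
22.3333 [0.57038679 0.12443488 0.20523055] [-0.06983685  0.93447633  0.02242901]
```

View pics/n_s.png

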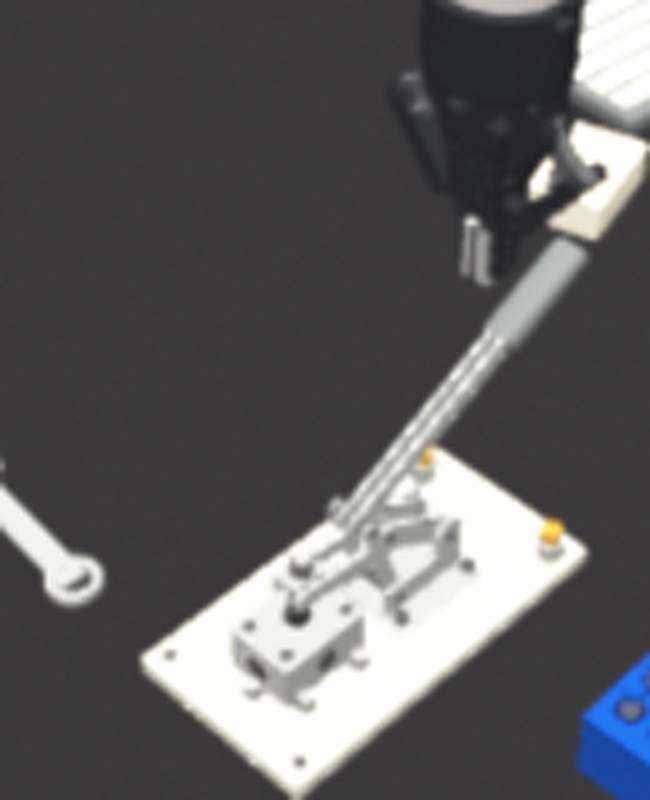

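>>> {"api": "step_arm", "payload": {"plan": "0 -0.5 0.1 0 0 0 0; 0 -0.5 0.2 0 0 0 0; 0 -0.5 0.3 0 0 0 0; 0 0 0.3 0 0 0 0; 0 0 0.3 0 0 0 0; 0 0 0 0 0 0 0; 0 0 0 0 0 0 0"}}

```text
time: 22.92
tcp_pos: [0.5712, 0.1538, 0.1815]
orientation: [3.141, 0.001, -0.022]
ft_force: [0.4, 0.1, 0.3]
width: -0.002
```

>>> {"api": "step_arm", "payload": {"plan": "0 -0.03 0.12 0 0 0 0; 0 -0.03 0.12 0 0 0 0; 0 0 0 0 0 0 0"}}

```text
time: 23.17
tcp_pos: [0.5715, 0.155, 0.1771]
orientation: [3.142, 0.0, -0.023]
ft_force: [0.5, 1.2, 0.3]
width: 0.003
```

>>> {"api": "step_arm", "payload": {"plan": "0 -0.06 0.12 0 0 0 0; 0 -0.06 0.12 0 0 0 0; 0 0 0 0 0 0 0"}}

```text
time: 23.42
tcp_pos: [0.5714, 0.1577, 0.1721]
orientation: [-3.142, 0.001, -0.022]
ft_force: [0.2, -0.5, -1.4]
width: -0.001
```

>>> {"api": "step_arm", "payload": {"plan": "0 -0.06 0.12 0 0 0 0; 0 -0.06 0.12 0 0 0 0; 0 0 0 0 0 0 0"}}

```text
time: 23.67
tcp_pos: [0.5717, 0.1602, 0.1674]
orientation: [-3.142, 0.0, -0.022]
ft_force: [0.7, -0.0, 1.1]
width: -0.0
```

>>> {"api": "step_arm", "payload": {"plan": "0 -0.06 0.12 0 0 0 0; 0 -0.06 0.12 0 0 0 0; 0 0 0 0 0 0 0"}}

```text
time: 23.92
tcp_pos: [0.572, 0.1628, 0.1629]
orientation: [-3.141, -0.0, -0.022]
ft_force: [0.5, -0.2, 2.0]
width: 0.001
```

>>> {"api": "step_arm", "payload": {"plan": "-0.05 -0.06 0.12 0 0 0 0; -0.05 -0.06 0.12 0 0 0 0; 0 0 0 0 0 0 0"}}

```text
time: 24.17
tcp_pos: [0.5704, 0.1649, 0.1583]
orientation: [3.142, -0.001, -0.022]
ft_force: [1.7, 0.3, 3.4]
width: -0.002
```

>>> {"api": "step_arm", "payload": {"plan": "0 -0.06 0.13 0 0 0 0; 0 -0.05 0.13 0 0 0 0; 0 0 0 0 0 0 0"}}

```text
time: 24.42
tcp_pos: [0.5703, 0.1675, 0.1532]
orientation: [-3.141, -0.001, -0.022]
ft_force: [1.7, 0.5, 5.4]
width: 0.0
```

>>> {"api": "step_arm", "payload": {"plan": "0 -0.05 0.13 0 0 0 0; 0 -0.05 0.13 0 0 0 0; 0 0 0 0 0 0 0"}}

```text
time: 24.67
tcp_pos: [0.5704, 0.1698, 0.1482]
orientation: [-3.14, -0.001, -0.022]
ft_force: [0.9, 0.8, 6.3]
width: -0.0
```

>>> {"api": "step_arm", "payload": {"plan": "0 -0.05 0.13 0 0 0 0; 0 -0.05 0.13 0 0 0 0; 0 -0.05 0.13 0 0 0 0; 0 0 0 0 0 0 0"}}

```text
time: 25.0
tcp_pos: [0.5704, 0.1731, 0.1405]
orientation: [-3.14, -0.001, -0.022]
ft_force: [0.5, 2.8, 6.8]
width: -0.005
```

>>> {"api": "step_arm", "payload": {"plan": "0 -0.05 0.14 0 0 0 0; 0 -0.05 0.14 0 0 0 0; 0 -0.05 0.14 0 0 0 0; 0 0 0 0 0 0 0"}}

```text
time: 25.33
tcp_pos: [0.5704, 0.1762, 0.132]
orientation: [-3.14, -0.001, -0.022]
ft_force: [0.2, 2.7, 6.8]
width: 0.001
```

>>> {"api": "step_arm", "payload": {"plan": "0 -0.04 0.14 0 0 0 0; 0 -0.04 0.14 0 0 0 0; 0 -0.04 0.14 0 0 0 0; 0 0 0 0 0 0 0"}}

```text
time: 25.67
tcp_pos: [0.5704, 0.1787, 0.1236]
orientation: [-3.14, -0.001, -0.022]
ft_force: [0.1, 3.3, 6.9]
width: -0.003
```

```bash
python3 - <<'E'
from h import *
im=cams.camera("scene"); crop(im,180,120,130,160,5,"pics/o_s.png")
s=sense();print(s["time"],s["tcp_pos"],s["ft_force"])
E
```

```text
25.7167 [0.57047983 0.17869337 0.12378059] [0.73926324 3.49965869 6.54175145]
```

View pics/o_s.png

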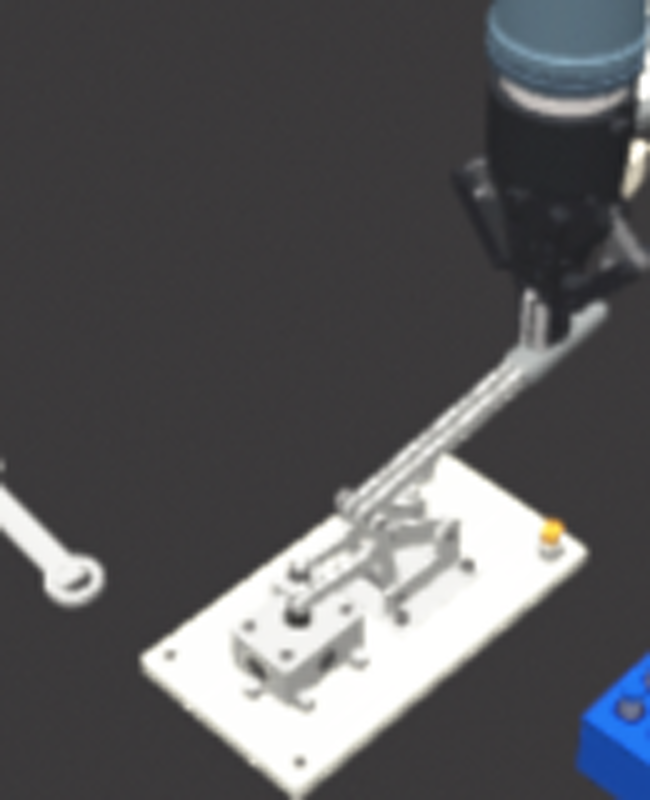

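Good, steady 7 N. Continuing down.

>>> {"api": "step_arm", "payload": {"plan": "0 -0.04 0.14 0 0 0 0; 0 -0.03 0.14 0 0 0 0; 0 -0.03 0.14 0 0 0 0; 0 0 0 0 0 0 0"}}

```text
time: 26.05
tcp_pos: [0.5704, 0.1807, 0.115]
orientation: [-3.14, -0.001, -0.022]
ft_force: [1.0, 2.8, 6.3]
width: -0.004
```

>>> {"api": "step_arm", "payload": {"plan": "0 -0.03 0.14 0 0 0 0; 0 -0.03 0.14 0 0 0 0; 0 -0.03 0.14 0 0 0 0; 0 0 0 0 0 0 0"}}

```text
time: 26.38
tcp_pos: [0.5702, 0.1822, 0.1063]
orientation: [-3.14, -0.0, -0.022]
ft_force: [0.8, 3.5, 5.2]
width: 0.001
```

>>> {"api": "step_arm", "payload": {"plan": "0 -0.02 0.14 0 0 0 0; 0 -0.02 0.14 0 0 0 0; 0 -0.02 0.14 0 0 0 0; 0 0 0 0 0 0 0"}}

```text
time: 26.72
tcp_pos: [0.5699, 0.1827, 0.0975]
orientation: [-3.141, 0.001, -0.022]
ft_force: [0.1, 3.2, 2.6]
width: -0.001
```

>>> {"api": "step_arm", "payload": {"plan": "0 -0.02 0.14 0 0 0 0; 0 -0.02 0.14 0 0 0 0; 0 0 0 0 0 0 0"}}

```text
time: 26.97
tcp_pos: [0.5698, 0.183, 0.0916]
orientation: [3.141, 0.001, -0.022]
ft_force: [0.6, 0.5, 2.6]
width: 0.002
```

>>> {"api": "step_arm", "payload": {"plan": "0 -0.01 0.14 0 0 0 0; 0 0 0.14 0 0 0 0; 0 0 0 0 0 0 0"}}

```text
time: 27.22
tcp_pos: [0.5697, 0.183, 0.0858]
orientation: [3.141, 0.002, -0.022]
ft_force: [0.1, 1.3, 0.7]
width: 0.001
```

>>> {"api": "step_arm", "payload": {"plan": "0 0 0.1 0 0 0 0; 0 0 0.1 0 0 0 0; 0 0 0 0 0 0 0"}}

```text
time: 27.47
tcp_pos: [0.5699, 0.1831, 0.0821]
orientation: [3.141, 0.001, -0.022]
ft_force: [-0.1, 0.4, -0.2]
width: 0.002
```

>>> {"api": "step_arm", "payload": {"plan": "0 0 0.1 0 0 0 0; 0 0 0.1 0 0 0 0; 0 0 0 0 0 0 0"}}

```text
time: 27.72
tcp_pos: [0.5699, 0.1832, 0.0782]
orientation: [3.141, 0.001, -0.022]
ft_force: [0.3, -1.0, 0.6]
width: 0.003
```

```bash
python3 - <<'E'
from h import *
im=cams.camera("scene"); crop(im,180,120,130,160,5,"pics/p_s.png")
s=sense();print(s["time"],s["tcp_pos"],s["ft_force"])
E
```

```text
27.7667 [0.57003379 0.18326858 0.07841348] [-1.5805317   0.35799228  1.11858019]
```

View pics/p_s.png

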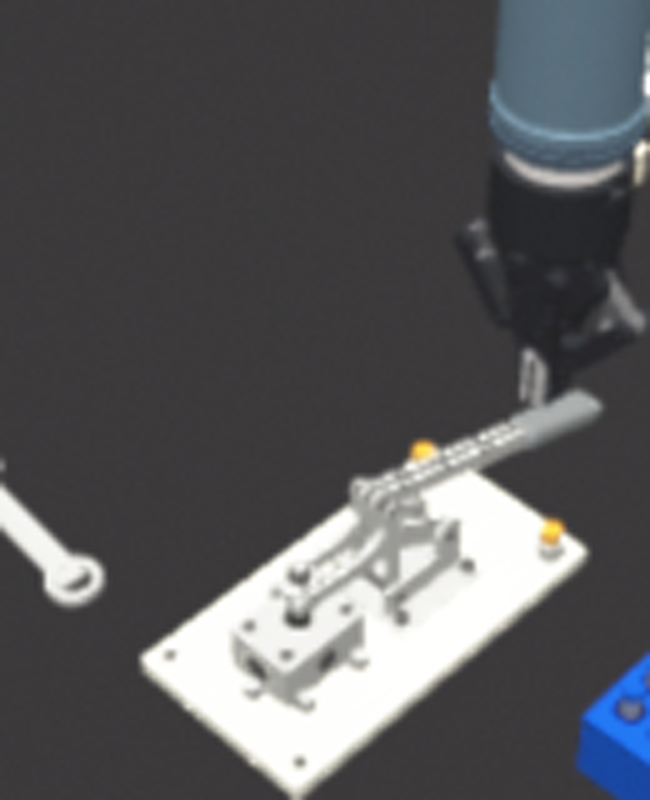

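>>> {"api": "step_arm", "payload": {"plan": "0 0 -0.5 0 0 0 0; 0 0 -1 0 0 0 0; 0 0 -1 0 0 0 0; 0 0 -1 0 0 0 0; 0 0 -1 0 0 0 0; 0 0 -1 0 0 0 0; 0 0 -1 0 0 0 0; 0 0 0 0 0 0 0; 0 0 0 0 0 0 0"}}

```text
time: 28.52
tcp_pos: [0.5711, 0.1835, 0.2108]
orientation: [-3.141, -0.004, -0.022]
ft_force: [-0.5, -0.6, -0.4]
width: 0.003
```

```bash
python3 - <<'E'
from h import *
im=cams.camera("scene"); crop(im,180,150,130,130,6,"pics/q_s.png")
p=cams.camera_params("scene")
for d in models.cut_out("grip","scene")[:2]: print(d["conf"],d["box"])
for c in [(-105,84),(-108,52),(-107,36),(-142,36),(-72,36)]: print(c,(proj(p,np.array([.5675-.0223*(c[0]/1000)*1,.0892-c[0]/1000,.016+c[1]/1000]))-[180,150])*6)
im=cams.camera("wrist"); cv2.imwrite("pics/q_w.png",im[:,:,::-1])
s=sense();print(s["time"],s["tcp_pos"],s["ft_force"])
E
```

```text
0.81 [249.4, 196.3, 51.2, 33.2]
(-105, 84) [665.80463789 247.95977777]
(-108, 52) [665.1352873 294.3049507]
(-107, 36) [661.4879928  319.29347762]
(-142, 36) [707.29685574 284.58172654]
(-72, 36) [614.12266544 355.18464251]
28.6667 [0.56947924 0.18331168 0.20772835] [-0.15121705  0.66849475  0.26201946]
```

View pics/q_s.png

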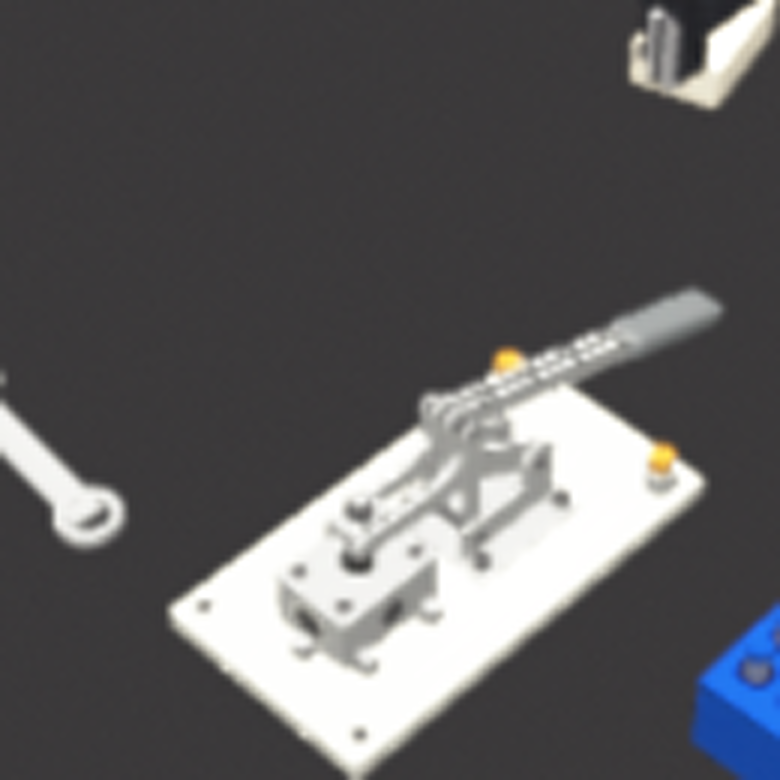

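View pics/q_w.png

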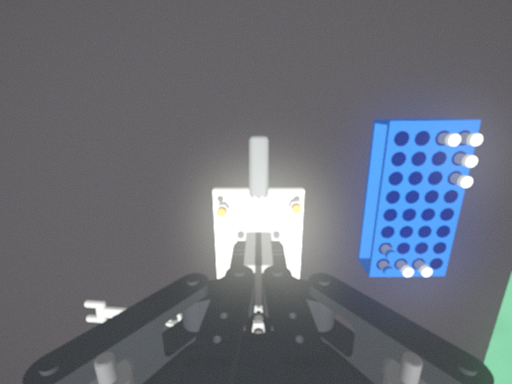

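```bash
python3 - <<'E'
from h import *
im=cams.camera("scene"); 
crop(im,180,120,130,160,5,"pics/r_s.png")
a=cv2.imread("pics/j_s.png",0).astype(np.float32);b=cv2.imread("pics/r_s.png",0).astype(np.float32)
A=a[600:720,225:370];B=b[600:720,225:370]
for y0,y1,x0,x1 in [(630,720,225,320),(640,700,240,360)]:
    r=cv2.matchTemplate(b,a[y0:y1,x0:x1],cv2.TM_CCOEFF_NORMED);print(cv2.minMaxLoc(r)[1],cv2.minMaxLoc(r)[3],(x0,y0))
s=sense();print(s["time"],s["ft_force"])
E
```

```text
0.9988529682159424 (225, 630) (225, 630)
0.9997803568840027 (240, 640) (240, 640)
28.7167 [-0.79547477 -0.27673572 -0.11106089]
```

The head hasn't moved since I let go of it, and the handle is on its stop. Handing in.

```bash
python3 -c "
from bench import close_job
print(close_job())"
```

```text
the job is handed in; nothing more can be done
None
```

The pump head is home on the jig and held under the clamp, and I handed the job in at about 29 s. The hand-in gave no verdict.

- **Seating the head:** I gripped the head by its long faces and set it on the plate. I slid it against the side pins at about 9 N, then along them to the end pin at about 12 N wrist force. I eased off and let go with the clamp still open.
- **Clamping:** I pushed the handle over with the shut fingertips. The wrist force on the way down was about 7 N, and it dropped to zero as the handle passed dead center. I stopped there and backed the arm clear.

**Last checks:**
- In the scene picture the grip lies within about 1 pixel of the position predicted for the rigid stop. Dead center would be about 4 pixels higher.
- The pad sits on the middle of the head's top.
- The head shows no shift in the scene image between letting go and the end.
- The valves, wrench, rack and carton that show in the last pictures look unmoved. I did not measure them, and I did not check the jar or the cap at the end.
- The wrist force was near zero, so the robot was touching nothing.

**Not confirmed or slightly off:**
- I could not measure the pad force. I infer it only from the handle being over center.
- The side pins met the head about 1 mm farther on than the cameras predicted, and the end pin about 0.5 mm sooner. Both are within the calibration accuracy.

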